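# Brace the jar and unscrew its tight cap

## Task

Open the square jar: first stand it upright in the square pocket of the brace block, fully down, so that it cannot turn. Then unscrew the round cap anticlockwise (it comes free after about a third of a turn, 130 degrees), and finish holding the loosened cap level in the gripper just above the jar, lifted clear of its neck by a few centimetres at most, with the jar left seated in the pocket. Do not let go of the cap at the end, and leave the other things on the desk where they are.

Things in the scene. Friction and masses are not known exactly. Their poses are not given: they have to be found in the camera images.
- jar_center (a point): Loose square white jar, 64 x 64 mm body 62 mm high (foot 59 x 59 mm, 5 mm high), 91 mm high to the rim of its round neck, 0.4 to 0.6 kg. This point is on its upright axis, 34 mm above its underside; x and y axes are square to the sides of the body, z is up. With the cap on, the jar is 102 mm high. It may be lifted by its tight cap (it swings a little); loose on the desk it would turn along with the cap.
- cap_center (a point): Round grey ribbed screw cap of the jar, 28 mm high, 60 g: a grip disc 60 mm in diameter (its upper 11 mm) on a skirt 57 mm across, with a thin dark line on top from near the middle towards its +x. This point is its centre, 14 mm below its top; when screwed on it lies 88 mm above the underside of the jar. Its x axis is parallel to the jar's x when tight; z is up. It rests on the rim of the neck while it is turned; it need not rise. It has 1 to 2 mm of play.
- pocket (a point): Centre of the floor of the square pocket in the brace, a heavy grey block fixed to the desk, 112 x 112 x 30 mm. The pocket is 71 x 71 mm, 22 mm deep, with a 4 mm chamfer round its mouth; its floor is 8 mm above the desk. x and y axes are square to the pocket's walls. The jar fits in any of four quarter turns; seated, its underside is 8 mm above the desk, the middle of its cap 96 mm and the cap's top 110 mm.
- seal_ring (a joint): How far the cap has been unscrewed, rad: 0 tight, grows as the cap is turned anticlockwise seen from above. Stiff all the way (about 0.28 N m), stays where it is left. The lugs of the cap stay caught under the thread until about 2.0; from 2.05 to the stop at 2.7 the cap lifts straight off (turn back a few degrees first to take off the strain).
- glue_stick: Bystander: glue stick standing up, 28 mm thick, 94 mm high; origin under its middle.
- staple_box: Bystander: small carton, 42x88x27 mm; origin under its middle.
- eraser: Bystander: eraser, 22x55x12 mm; origin under its middle.
- clip: Bystander: fold-back clip, 23x41x36 mm; origin under its middle.
There are look-alikes about, which are no part of the job. Leave any pink or red look-alike of the part that bears jar_center alone. What is shaped like the part that bears pocket but green is not meant.

How it is judged:
By the outcome, as a careful person would: the job done as asked, in the order asked, and still so for the second after the job is handed in, while the arm keeps its last pose, push and grip.
It also fails if it takes over 58 s, if anything falls off the work surface, if the arm or the gripper's body presses on something with over 40 N, if the wrist force passes 120 N, or if a joint passes its speed limit or range.

## Robot

A 7-joint arm with a two-finger parallel gripper is mounted at the origin on the work surface; the furniture and walls round the work are solid. World frame = base frame: x ahead of the robot, y to its left, z up, the work surface at z = 0. Lengths are in m, angles in rad, forces in N, time in s.
With the tool pointing down it reaches from about 0.4 to 0.75 m from the base axis. Payload 19.5 kg.
Tool frame: the origin (TCP) lies at the very end of the fingers, on their centre line; the grasp point (between the pads) lies bot.grasp_offset behind it (bot.grasp_offset is the distance from the TCP to the grasp point, in m); z points along the fingers, y is the line along which they close (so a half turn about z gives the same grasp; the last joint's range is limited). The gripper opens to 85 mm and grips with 20 to 120 N. Pads are 22 mm wide; open, the fingers measure 114 mm over their backs; the gripper's body (76 mm by 85 mm) begins 54 mm behind the grasp point. The pads swing forward as they close: fully open they stand 13 mm farther back than shut.
Start: joints at [-1.247, 0.707, -0.028, 1.485, 0.022, 0.951, -0.075], TCP at [0.206, 0.537, 0.231] pointing down, gripper open.
Joint ranges: [-2.71, 2.71], [-0.32, 2.16], [-1.57, 1.52], [0, 2.45], [-1.46, 4.6], [0, 2.02], [-2.83, 2.83]. Speed limits (rad/s): [1.89, 1.89, 2.57, 2.57, 3.01, 3.01, 3.01].

## Interface

Orientations are given as a rotation vector (axis times angle).
In Python, from rig import bot gives the robot as it stands.
- The arm moves only by the tool apply_moves, never from a script. Its argument "steps" is a list of rows, each an object with "xyz": the shift along the world's x, y, z in cm, a list of three; "delta_rot": the turn, a rotation vector about the world's x, y, z in rad, a list of three; "claw": the opening, from 0 (shut) to 1 (fully open). A call has 1 to 5 rows; each row shifts and turns the commanded pose from where the row before left it; what a row does not reach is not made up. A row lasts 1/12 s, in which the tool goes at most 41.7 mm and 7.16 degrees, less where a joint would pass 70% of its speed; a pose out of reach is approached as far as the arm can. A call is refused whole if a number of a shift passes 4.17 or a number of a turn 0.125, either way. A call with a gripper value outside its range is refused whole. The fingers move at their own pace and stop on an object; "force" is the grip in N (left out, the last holds). Time passes only in rows, so rows that do not move let the fingers close. It gives the time, the measured TCP pose, the force, the opening and the grip force at its end, in the units of the state.
- bot.get_state(): the state, without advancing time (a new reading comes with each control period).
- bot.snapshot(name): name is "side" or "top" or "wrist"; returns a dict with "image" (400x640x3 uint8, red, green, blue), "K" (3x3 intrinsics, pixels), "camera_from_world" (4x4, takes a point from world to camera coordinates). Camera axes: x right, y down, z forward; pixel columns grow to the right and rows downward; lengths in m; the calibration is good to about 2 mm. A picture is of the moment at which its call begins. There is no depth.
- bot.close_job(): hands the job in; it is judged then, once.
Trained networks look in the newest picture that a camera, given by its name, has taken for a name from the list of things; names that differ only in an ending like _2 or _b are one class to them, and where a whole thing is asked for, a point or a joint stands for the part that bears it (a point fixed in the world has none). Each returns a list of dicts, best first, with "confidence" (0 to 1); they miss things now and then, are a little off and sometimes report something else, mostly with a low value. They report only what shows in the picture. A call takes as long as a camera call. They do not tell look-alikes from the thing itself.
- bot.masks_of(label, camera): "pixels" (400x640 bool, what is visible of it) and "at" ([column, row] in pixels, amid what is visible of it).
The state is a dict: "time_s": time; "qpos": joint angles; "joint_vel": joint speeds; "tau": joint torques, N m; "eef_pos": TCP position; "tool_rot": TCP orientation; "contact_force": force on the tool from outside, world axes, zero at the start; "torque": the same for the moment, N m; "grip_width": opening from 0.0 (shut) to 1.0 (fully open); "grip_force": force on a finger pad.
Only numpy, scipy, OpenCV 4.12 (cv2) and the standard library are available. Lean on these libraries where they do the work, as an engineer would, in place of code of your own. Each camera call takes 0.05 s, during which the arm holds its last target. There are 200 camera calls.

## Working session

There is one attempt and no reset: what is moved stays moved. The work goes in short steps, Python scripts to look and compute and a tool call to move; the robot and the scene stay as the last step left them, time stands still between calls to the robot, and variables do not carry over. Pictures are saved under pics/ and viewed, at most 10 in all, crops included, and the job is handed in when it is done.

Besides the shell and the picture viewer there is one more tool, called after ">>>" as a command line: name --argument value ..., lists and objects as JSON in quotes. apply_moves: Moves the arm, as the interface text tells. Its arguments: {"type":"object","properties":{"steps":{"type":"array"},"force":{"type":"number"}},"required":["steps"]}

```bash
ls; mkdir -p pics; python3 - <<'E'
from rig import bot
import cv2,numpy as np
s=bot.get_state();print({k:np.round(v,3) for k,v in s.items()}, bot.grasp_offset)
for n in("top","side"):
    r=bot.snapshot(n);cv2.imwrite(f"pics/{n}0.png",r["image"][:,:,::-1]);print(n,r["K"].round(1).tolist(),r["camera_from_world"].round(4).tolist())
    for l in("jar_center","cap_center","pocket","glue_stick","staple_box","eraser","clip"):
        for m in bot.masks_of(l,n): print(l,round(m["confidence"],2),np.round(m["at"]),m["pixels"].sum())
E
```

```text
pics
{'time_s': np.float64(0.0), 'qpos': array([-1.247,  0.707, -0.028,  1.485,  0.022,  0.951, -0.076]), 'joint_vel': array([ 0.001,  0.   , -0.   , -0.002,  0.001, -0.002, -0.   ]), 'tau': array([-1.0000e-03, -8.8320e+01,  1.2340e+00, -2.3618e+01,  1.7000e-02,
        6.0000e-03,  0.0000e+00]), 'eef_pos': array([0.206, 0.537, 0.231]), 'tool_rot': array([-5.710e-01, -3.089e+00,  2.000e-03]), 'contact_force': array([ 0.149,  0.12 , -0.019]), 'torque': array([-0.025,  0.034, -0.016]), 'grip_force': np.float64(0.0), 'grip_width': np.float64(1.004)} 0.0187
top [[471.4, 0.0, 313.4], [0.0, 471.4, 190.2], [0.0, 0.0, 1.0]] [[0.0194, -0.9997, 0.0125, -0.2962], [-0.9803, -0.0214, -0.1963, 0.4368], [0.1965, -0.0085, -0.9805, 1.0561], [0.0, 0.0, 0.0, 1.0]]
jar_center 0.9 [343. 160.] 355
jar_center 0.81 [364. 209.] 897
jar_center 0.7 [297. 149.] 150
jar_center 0.55 [401. 164.] 894
cap_center 0.69 [349. 145.] 557
cap_center 0.67 [347. 160.] 361
cap_center 0.45 [250. 172.] 2282
pocket 0.81 [304. 286.] 2531
glue_stick 0.48 [293. 113.] 246
staple_box 0.77 [293. 221.] 693
eraser 0.49 [297. 181.] 209
clip 0.74 [297. 151.] 160
side [[438.1, 0.0, 327.9], [0.0, 438.1, 198.5], [0.0, 0.0, 1.0]] [[0.3731, 0.9275, 0.0244, 0.1157], [0.5099, -0.183, -0.8406, -0.2304], [-0.7751, 0.3261, -0.5412, 1.3392], [0.0, 0.0, 0.0, 1.0]]
jar_center 0.97 [242. 248.] 2207
jar_center 0.8 [268. 209.] 1583
jar_center 0.73 [310. 252.] 1536
cap_center 0.96 [311. 221.] 988
pocket 0.94 [418. 214.] 2313
pocket 0.76 [304. 165.] 1687
glue_stick 0.75 [406. 251.] 847
staple_box 0.68 [345. 199.] 895
eraser 0.53 [357. 226.] 262
eraser 0.38 [314. 221.] 929
clip 0.84 [377. 248.] 246
clip 0.16 [421. 217.] 2509
```

View pics/top0.png

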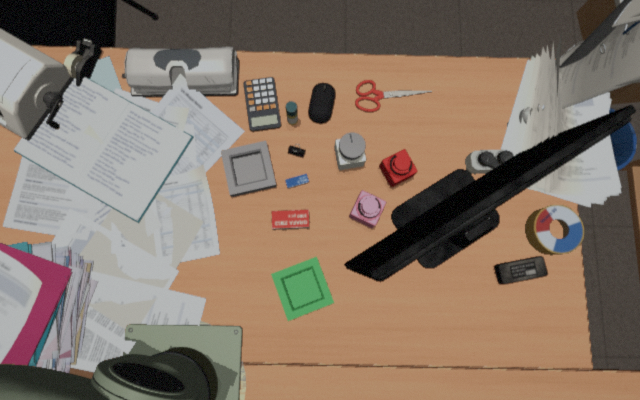

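View pics/side0.png

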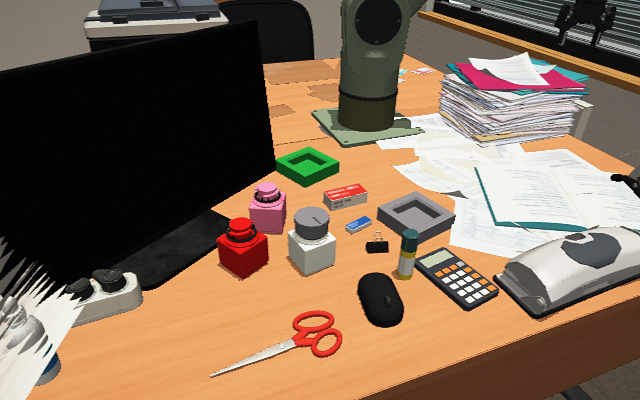

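The top view shows the white jar with grey cap at (350,150), the red look-alike at (398,167) and the pink one at (368,208). The grey brace is at (250,170) and the green look-alike at (303,288). In the side view the jar is at (312,245), red at (242,248), pink at (268,209), the grey brace at (416,215) and the green one at (307,166).
Candidates: jar = white (350,150), not red or pink. Pocket = grey (250,170), not green. Next I check this in a close crop and measure.

```bash
cat > h.py <<'E'
import numpy as np,cv2
def back(K,T,px,z):
    px=np.atleast_2d(px).astype(float);R,t=T[:3,:3],T[:3,3];c=-R.T@t
    d=(np.c_[px,np.ones(len(px))]@np.linalg.inv(K).T)@R
    return c+d*((z-c[2])/d[:,2])[:,None]
def proj(K,T,P):
    P=np.atleast_2d(P);q=(P@T[:3,:3].T+T[:3,3])@K.T
    return q[:,:2]/q[:,2:]
E
python3 - <<'E'
from rig import bot
from h import *
S={n:bot.snapshot(n) for n in("top","side")}
np.save("S.npy",S,allow_pickle=True)
t=S["top"]["image"];s=S["side"]["image"]
f=lambda i,c,r,w,h:cv2.resize(i[r:r+h,c:c+w],(390,290),interpolation=cv2.INTER_CUBIC)
cv2.imwrite("pics/crop1.png",np.vstack([np.hstack([f(t,320,120,78,58),f(t,212,141,78,58)]),np.hstack([f(s,265,195,104,77),f(s,365,180,104,77)])])[:,:,::-1])
c=S["top"];print(back(c["K"],c["camera_from_world"],[350,142],.102),back(c["K"],c["camera_from_world"],[249,169],.03))
c=S["side"];print(back(c["K"],c["camera_from_world"],[312,217],.102),back(c["K"],c["camera_from_world"],[416,211],.03))
E
```

```text
[[ 0.54442109 -0.36733073  0.102     ]] [[ 0.49410356 -0.13268311  0.03      ]]
[[ 0.54631744 -0.37607899  0.102     ]] [[ 0.50282002 -0.13498219  0.03      ]]
```

View pics/crop1.png

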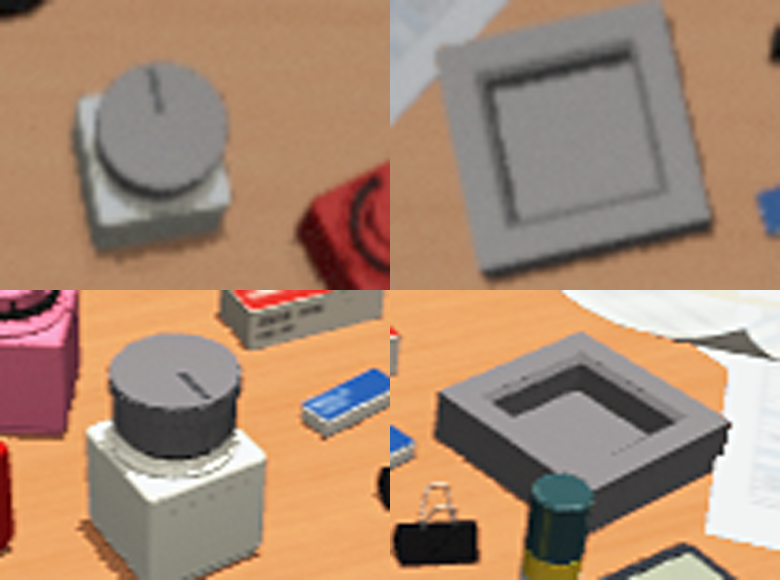

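```bash
cat > m.py <<'E'
from h import *
S=np.load("S.npy",allow_pickle=True).item()
def b(n,p,z):
    c=S[n];return back(c["K"],c["camera_from_world"],p,z)
A=lambda v:np.degrees(np.arctan2(v[1],v[0]))
tc=lambda p,c,r:np.array(p)/5+[c-.4,r-.4]
sc=lambda p,c,r:np.array(p)/3.75+[c-.4,r-.4]
print("cap",b("top",tc([[162,127]],320,120),.102),b("side",sc([[175,82]],265,195),.102))
l=b("top",tc([[160,112],[152,70]],320,120),.102);print("line top",A(l[1]-l[0]))
l=b("side",sc([[179,84],[209,108]],265,195),.102);print("line side",A(l[1]-l[0]))
l=b("side",sc([[88,142],[145,205],[263,165]],265,195),.062);print("body edges side",l[:,:2],A(l[1]-l[0]),A(l[2]-l[1]),np.linalg.norm(l[1]-l[0]),np.linalg.norm(l[2]-l[1]))
q=b("top",tc([[53,50],[268,2],[322,222],[97,270]],212,141),.03)
print("blk top",q.mean(0),[(round(A(q[(i+1)%4]-q[i]),1),round(np.linalg.norm(q[(i+1)%4]-q[i]),4)) for i in range(4)])
q=b("side",sc([[48,103],[193,42],[340,137]],365,180),.03)
print("blk side",(q[0]+q[2])/2,[(A(q[i+1]-q[i]),np.linalg.norm(q[i+1]-q[i])) for i in range(2)])
E
python3 m.py
```

```text
cap [[ 0.53746899 -0.37188142  0.102     ]] [[ 0.54443234 -0.37670396  0.102     ]]
line top 10.608389570348836
line side 15.68209044212736
body edges side [[ 0.52291726 -0.41183878]
 [ 0.57550392 -0.4020584 ]
 [ 0.56705189 -0.34179651]] 10.535826458479573 97.98394155724148 0.05348843241735419 0.0608517219436401
blk top [ 0.49756202 -0.13160006  0.03      ] [(np.float64(-75.5), np.float64(0.1056)), (np.float64(-164.6), np.float64(0.1121)), (np.float64(103.6), np.float64(0.1083)), (np.float64(14.1), np.float64(0.1104))]
blk side [ 0.50444245 -0.13625921  0.03      ] [(np.float64(104.45077117928042), np.float64(0.11281398088472695)), (np.float64(11.868323016292122), np.float64(0.11293212505383202))]
```

The crop confirms the white jar with grey ribbed cap and the grey brace. The two views agree on the jar-to-pocket vector (-0.040, +0.240), with about 7 mm absolute disagreement to settle by wrist camera. Next I check where the monitor is.

```bash
python3 - <<'E'
from h import *
S=np.load("S.npy",allow_pickle=True).item()
P={n:S[n]["K"]@S[n]["camera_from_world"][:3] for n in S}
def tri(a,b):
    X=cv2.triangulatePoints(P["top"],P["side"],np.float64(a).reshape(2,1),np.float64(b).reshape(2,1))[:,0];X=X[:3]/X[3]
    print(X.round(3),[(proj(S[n]["K"],S[n]["camera_from_world"],X)-p).round(1).tolist() for n,p in (("top",a),("side",b))])
tri([348,265],[258,22]);tri([384,278],[258,22]);tri([384,278],[275,172]);tri([352,145],[311.7,216.9])
tri([293,107],[410,235])
for n,p,z in(("top",[399,160],.095),("top",[369,203],.095),("side",[242,230],.095),("side",[267,190],.095)):
    print(n,p,back(S[n]["K"],S[n]["camera_from_world"],p,z).round(3))
E
```

```text
[ 0.255 -0.359  0.357] [[[10.1, 2.5]], [[10.1, 0.0]]]
[ 0.242 -0.389  0.357] [[[-7.1, -1.9]], [[-7.2, -0.6]]]
[ 0.258 -0.411  0.049] [[[-17.4, -6.4]], [[-22.2, -2.6]]]
[ 0.539 -0.373  0.097] [[[0.3, 0.1]], [[0.5, -0.0]]]
[ 0.631 -0.235  0.088] [[[-0.3, -0.1]], [[-0.5, 0.1]]]
top [399, 160] [[ 0.507 -0.479  0.095]]
top [369, 203] [[ 0.407 -0.411  0.095]]
side [242, 230] [[ 0.533 -0.493  0.095]]
side [267, 190] [[ 0.426 -0.422  0.095]]
```

>>> apply_moves --steps '[{"xyz": [3.0, -2.6, 1], "delta_rot": [0, 0, -0.1], "claw": 1}, {"xyz": [3.0, -2.6, 1], "delta_rot": [0, 0, -0.1], "claw": 1}, {"xyz": [3.0, -2.6, 0], "delta_rot": [0, 0, -0.1], "claw": 1}, {"xyz": [3.0, -2.6, 0], "delta_rot": [0, 0, -0.1], "claw": 1}, {"xyz": [3.0, -2.6, 0], "delta_rot": [0, 0, -0.1], "claw": 1}]'

```text
time_s: 1.32
eef_pos: [0.3568, 0.4056, 0.2516]
tool_rot: [1.325, 2.849, 0.001]
contact_force: [1.0, 1.0, 0.1]
grip_width: 0.998
grip_force: 0.0
```

>>> apply_moves --steps '[{"xyz": [2, -3.9, 0], "delta_rot": [0, 0, -0.076], "claw": 1}, {"xyz": [2, -3.9, 0], "delta_rot": [0, 0, -0.076], "claw": 1}, {"xyz": [2, -3.9, 0], "delta_rot": [0, 0, -0.076], "claw": 1}, {"xyz": [2, -3.9, 0], "delta_rot": [0, 0, -0.076], "claw": 1}, {"xyz": [2, -3.9, 0], "delta_rot": [0, 0, -0.076], "claw": 1}]'

```text
time_s: 1.73
eef_pos: [0.4513, 0.2197, 0.2515]
tool_rot: [1.837, 2.548, 0.001]
contact_force: [1.5, 0.7, 1.3]
grip_width: 1.004
grip_force: 0.0
```

>>> apply_moves --steps '[{"xyz": [2, -3.9, 0], "delta_rot": [0, 0, -0.076], "claw": 1}, {"xyz": [2, -3.9, 0], "delta_rot": [0, 0, -0.076], "claw": 1}, {"xyz": [2, -3.9, 0], "delta_rot": [0, 0, -0.076], "claw": 1}, {"xyz": [0.2, -3.9, 0], "delta_rot": [0, 0, -0.076], "claw": 1}, {"xyz": [0.2, -3.9, 0], "delta_rot": [0, 0, -0.076], "claw": 1}]'

```text
time_s: 2.15
eef_pos: [0.512, 0.0303, 0.2511]
tool_rot: [2.286, 2.155, -0.0]
contact_force: [0.4, -0.6, 0.7]
grip_width: 1.0
grip_force: 0.0
```

>>> apply_moves --steps '[{"xyz": [0.2, -3.9, 0], "delta_rot": [0, 0, -0.076], "claw": 1}, {"xyz": [0.2, -3.9, 0], "delta_rot": [0, 0, -0.076], "claw": 1}, {"xyz": [0, -2.5, 0], "delta_rot": [0, 0, -0.076], "claw": 1}, {"xyz": [0, 0, 0], "delta_rot": [0, 0, -0.076], "claw": 1}, {"xyz": [0, 0, 0], "delta_rot": [0, 0, 0], "claw": 1}]'

```text
time_s: 2.57
eef_pos: [0.5157, -0.0719, 0.2513]
tool_rot: [2.588, 1.781, -0.0]
contact_force: [-0.2, 1.1, -0.9]
grip_width: 1.0
grip_force: 0.0
```

```bash
python3 - <<'E'
from rig import bot
from h import *
r=bot.snapshot("wrist");np.save("W1.npy",r,allow_pickle=True);cv2.imwrite("pics/w1.png",r["image"][:,:,::-1])
s=bot.get_state();print({k:np.round(v,3).tolist() for k,v in s.items()})
T=r["camera_from_world"];print("cam",(-T[:3,:3].T@T[:3,3]).round(3),T[2,:3].round(3))
E
```

```text
{'time_s': 2.617, 'qpos': [-0.111, 0.625, 0.341, 1.657, -0.252, 0.904, -0.031], 'joint_vel': [-0.02, -0.005, -0.026, 0.002, 0.012, -0.002, 0.04], 'tau': [3.123, -78.168, 9.129, -22.123, -0.245, 0.038, -1.307], 'eef_pos': [0.516, -0.071, 0.251], 'tool_rot': [-2.581, -1.79, 0.0], 'contact_force': [-0.135, 0.911, 0.019], 'torque': [0.061, -0.03, 0.008], 'grip_force': 0.0, 'grip_width': 1.0}
cam [ 0.54  -0.004  0.393] [-0.101 -0.262 -0.96 ]
```

View pics/w1.png

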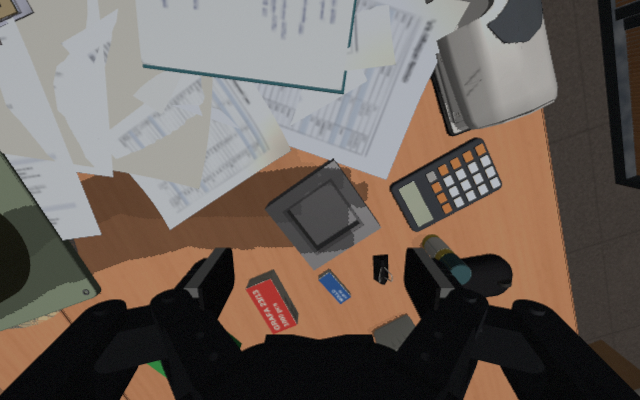

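The wrist view shows the grey brace at (323,215). The carton (271,303), eraser (335,286) and clip (381,268) lie below it. I'll enlarge the brace to read its corners.

```bash
python3 - <<'E'
from h import *
i=np.load("W1.npy",allow_pickle=True).item()["image"][150:280,255:395]
i=cv2.convertScaleAbs(i,alpha=1.5)
cv2.imwrite("pics/w1c.png",cv2.resize(i,None,fx=4.5,fy=4.5,interpolation=cv2.INTER_CUBIC)[:,:,::-1])
E
```

```text
(no output)
```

View pics/w1c.png

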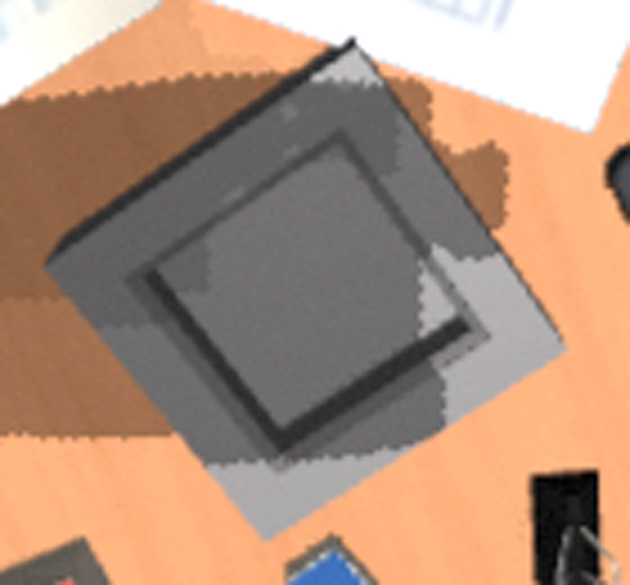

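The crop shows the brace's top face with corners at (355,43), (48,264), (267,539) and (566,347) in crop pixels. The pocket is clear.

```bash
python3 - <<'E'
from h import *
r=np.load("W1.npy",allow_pickle=True).item();A=lambda v:round(np.degrees(np.arctan2(v[1],v[0])),1)
for c in([[355,43],[48,264],[267,539],[566,347]],[[338,130],[127,275],[282,470],[492,338]]):
    q=back(r["K"],r["camera_from_world"],np.array(c)/4.5+[254.6,149.6],.03)
    print(q.mean(0).round(4),[(A(q[(i+1)%4]-q[i]),round(np.linalg.norm(q[(i+1)%4]-q[i]),4)) for i in range(4)])
E
```

```text
[ 0.4986 -0.1283  0.03  ] [(np.float64(-164.9), np.float64(0.1103)), (np.float64(-75.7), np.float64(0.1107)), (np.float64(14.7), np.float64(0.1104)), (np.float64(104.3), np.float64(0.1114))]
[ 0.4987 -0.1288  0.03  ] [(np.float64(-165.7), np.float64(0.0754)), (np.float64(-75.2), np.float64(0.0779)), (np.float64(13.8), np.float64(0.0763)), (np.float64(105.4), np.float64(0.0786))]
```

>>> apply_moves --steps '[{"xyz": [0.3, -4, 0], "delta_rot": [0, 0, -0.1], "claw": 1}, {"xyz": [0.3, -4, 0], "delta_rot": [0, 0, -0.1], "claw": 1}, {"xyz": [0.3, -4, 0], "delta_rot": [0, 0, -0.1], "claw": 1}, {"xyz": [0.3, -4, 0], "delta_rot": [0, 0, -0.1], "claw": 1}, {"xyz": [0, -4, 0], "delta_rot": [0, 0, -0.1], "claw": 1}]'

```text
time_s: 3.03
eef_pos: [0.5285, -0.2712, 0.2513]
tool_rot: [-2.944, -1.096, -0.001]
contact_force: [-0.0, 0.9, 0.3]
grip_width: 1.001
grip_force: 0.0
```

>>> apply_moves --steps '[{"xyz": [0, -3, 0], "delta_rot": [0, 0, 0], "claw": 1}, {"xyz": [0, 0, 0], "delta_rot": [0, 0, 0], "claw": 1}, {"xyz": [0, 0, 0], "delta_rot": [0, 0, 0], "claw": 1}]'

```text
time_s: 3.28
eef_pos: [0.5277, -0.301, 0.2508]
tool_rot: [-2.943, -1.097, 0.0]
contact_force: [0.2, 0.1, 0.5]
grip_width: 1.002
grip_force: 0.0
```

```bash
python3 - <<'E'
from rig import bot
from h import *
r=bot.snapshot("wrist");np.save("W2.npy",r,allow_pickle=True);cv2.imwrite("pics/w2.png",r["image"][:,:,::-1])
s=bot.get_state();print({k:np.round(s[k],3).tolist() for k in("qpos","eef_pos","tool_rot","time_s")})
print(proj(r["K"],r["camera_from_world"],[.541,-.374,.102]).round(1))
for m in bot.masks_of("cap_center","wrist"):print(m["confidence"],m["at"],m["pixels"].sum())
E
```

```text
{'qpos': [0.263, 0.78, 0.45, 1.333, -0.35, 1.107, -0.1], 'eef_pos': [0.528, -0.3, 0.251], 'tool_rot': [-2.942, -1.099, -0.0], 'time_s': 3.333}
[[380.3 221.2]]
0.78 [372.4, 217.0] 2560
```

View pics/w2.png

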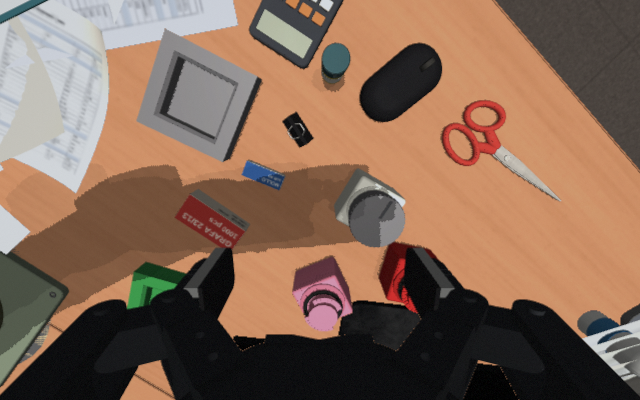

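The wrist view shows the white jar with cap at (376,218), pink at (322,300), red at (400,275) and the brace at (200,95). I'll enlarge the jar and brace to read the centres.

```bash
python3 - <<'E'
from h import *
i=np.load("W2.npy",allow_pickle=True).item()["image"]
f=lambda r,c:cv2.resize(cv2.convertScaleAbs(i[r:r+100,c:c+80],alpha=1.4),None,fx=5,fy=5,interpolation=cv2.INTER_CUBIC)
g=cv2.resize(i[20:170,130:270],(400,500*150//150 if 0 else 429),interpolation=cv2.INTER_CUBIC)
o=np.zeros((500,800,3),np.uint8);o[:,:400]=f(160,330);o[:429,400:]=g
cv2.imwrite("pics/w2c.png",o[:,:,::-1])
E
```

```text
(no output)
```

View pics/w2c.png

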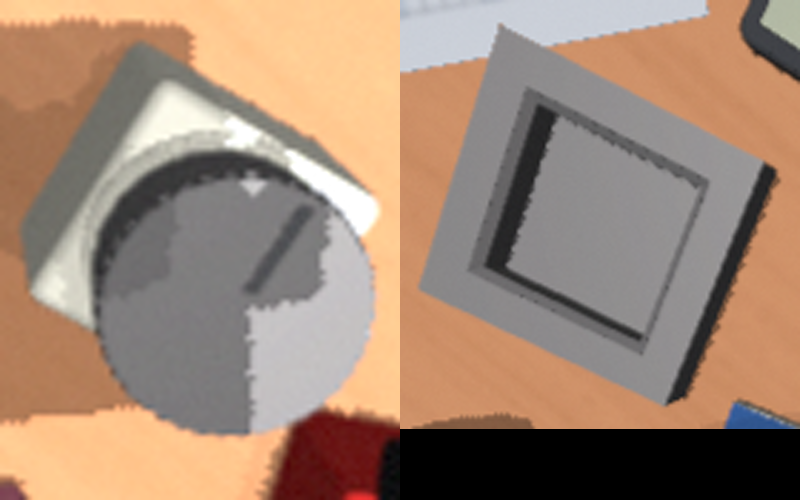

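```bash
python3 - <<'E'
from h import *
r=np.load("W2.npy",allow_pickle=True).item();A=lambda v:round(np.degrees(np.arctan2(v[1],v[0])),1)
b=lambda c,s,o,z:back(r["K"],r["camera_from_world"],np.array(c)/s+np.array(o)-.4,z)
print("cap",b([[236,303],[97,303],[376,303]],5,[330,160],.102).round(4))
q=b([[248,290],[308,208]],5,[330,160],.102);print("line",A(q[1]-q[0]))
q=b([[33,297],[165,83],[378,215]],5,[330,160],.062);print("body",((q[0]+q[2])/2).round(4),A(q[1]-q[0]),A(q[2]-q[1]),np.linalg.norm(q[1]-q[0]),np.linalg.norm(q[2]-q[1]))
q=b(np.array([[500,25],[768,163],[666,405],[420,290]])-[400,0],400/140,[130,20],.03)
print(q.mean(0).round(4),[(A(q[(i+1)%4]-q[i]),round(np.linalg.norm(q[(i+1)%4]-q[i]),4)) for i in range(4)])
print(r["camera_from_world"][2])
E
```

```text
cap [[ 0.5394 -0.3704  0.102 ]
 [ 0.5199 -0.3479  0.102 ]
 [ 0.559  -0.393   0.102 ]]
line 8.6
body [ 0.5373 -0.3724  0.062 ] 11.5 -80.7 0.06076443693656666 0.06133432608265387
[ 0.4986 -0.1306  0.03  ] [(np.float64(-75.3), np.float64(0.1131)), (np.float64(-166.3), np.float64(0.111)), (np.float64(104.8), np.float64(0.1111)), (np.float64(14.8), np.float64(0.111))]
[-0.21288034 -0.18347316 -0.95969764  0.45380785]
```

>>> apply_moves --steps '[{"xyz": [0.5, -3.5, 0], "delta_rot": [0, 0, 0], "claw": 1}, {"xyz": [0.55, -3.55, 0], "delta_rot": [0, 0, 0], "claw": 1}, {"xyz": [0, 0, -3.5], "delta_rot": [0, 0, 0], "claw": 1}, {"xyz": [0, 0, -3.5], "delta_rot": [0, 0, 0], "claw": 1}, {"xyz": [0, 0, -3], "delta_rot": [0, 0, 0], "claw": 1}]'

```text
time_s: 3.8
eef_pos: [0.5388, -0.3695, 0.1495]
tool_rot: [-2.942, -1.099, -0.001]
contact_force: [0.2, 0.3, -0.7]
grip_width: 0.999
grip_force: 0.0
```

>>> apply_moves --steps '[{"xyz": [0, 0, -2.5], "delta_rot": [0, 0, 0], "claw": 1}, {"xyz": [0, 0, -2], "delta_rot": [0, 0, 0], "claw": 1}, {"xyz": [0, 0, -2], "delta_rot": [0, 0, 0], "claw": 1}, {"xyz": [0, 0, -1.4], "delta_rot": [0, 0, 0], "claw": 1}, {"xyz": [0, 0, 0], "delta_rot": [0, 0, 0], "claw": 1}]'

```text
time_s: 4.22
eef_pos: [0.5383, -0.3685, 0.0698]
tool_rot: [-2.939, -1.098, 0.002]
contact_force: [-1.0, 0.6, -0.6]
grip_width: 1.003
grip_force: 0.0
```

>>> apply_moves --steps '[{"xyz": [0, -0.2, 0.2], "delta_rot": [0, 0, 0], "claw": 1}, {"xyz": [0, 0, 0], "delta_rot": [0, 0, 0], "claw": 0.75}, {"xyz": [0, 0, 0], "delta_rot": [0, 0, 0], "claw": 0.6}, {"xyz": [0, 0, 0], "delta_rot": [0, 0, 0], "claw": 0.4}, {"xyz": [0, 0, 0], "delta_rot": [0, 0, 0], "claw": 0.4}]' --force 80

```text
time_s: 4.63
eef_pos: [0.539, -0.3734, 0.0761]
tool_rot: [2.943, 1.095, 0.002]
contact_force: [-1.5, 1.9, 14.2]
grip_width: 0.674
grip_force: 82.3
```

>>> apply_moves --steps '[{"xyz": [0, 0, 0], "delta_rot": [0, 0, 0], "claw": 0.4}, {"xyz": [0, 0, 0], "delta_rot": [0, 0, 0], "claw": 0.4}, {"xyz": [0, 0, 0], "delta_rot": [0, 0, 0], "claw": 0.4}, {"xyz": [0, 0, 0], "delta_rot": [0, 0, 0], "claw": 0.4}, {"xyz": [0, 0, 0], "delta_rot": [0, 0, 0], "claw": 0.4}]'

```text
time_s: 5.05
eef_pos: [0.5389, -0.3734, 0.0761]
tool_rot: [2.943, 1.095, 0.002]
contact_force: [-2.5, 3.0, 15.1]
grip_width: 0.674
grip_force: 82.3
```

>>> apply_moves --steps '[{"xyz": [0, 0, 0.5], "delta_rot": [0, 0, 0], "claw": 0.4}, {"xyz": [0, 0, 0.5], "delta_rot": [0, 0, 0], "claw": 0.4}, {"xyz": [0, 0, 1], "delta_rot": [0, 0, 0], "claw": 0.4}, {"xyz": [0, 0, 1], "delta_rot": [0, 0, 0], "claw": 0.4}, {"xyz": [0, 0, 0], "delta_rot": [0, 0, 0], "claw": 0.4}]'

```text
time_s: 5.47
eef_pos: [0.539, -0.3738, 0.1068]
tool_rot: [2.942, 1.094, 0.002]
contact_force: [0.8, -1.4, -4.9]
grip_width: 0.672
grip_force: 86.4
```

```bash
python3 - <<'E'
from rig import bot
from h import *
o=[]
for n in("side","top"):
    r=bot.snapshot(n);i=r["image"]
    c=proj(r["K"],r["camera_from_world"],[.54,-.374,.1])[0].astype(int)
    o.append(cv2.resize(i[c[1]-65:c[1]+65,c[0]-50:c[0]+50],(400,520),interpolation=cv2.INTER_CUBIC))
cv2.imwrite("pics/lift.png",np.hstack(o)[:,:,::-1])
s=bot.get_state();print({k:np.round(s[k],3).tolist() for k in("qpos","eef_pos","contact_force","torque")})
E
```

```text
{'qpos': [0.401, 1.017, 0.379, 1.3, -0.413, 0.9, 0.014], 'eef_pos': [0.538, -0.373, 0.105], 'contact_force': [-0.148, 0.064, -5.81], 'torque': [-0.023, 0.006, -0.061]}
```

View pics/lift.png

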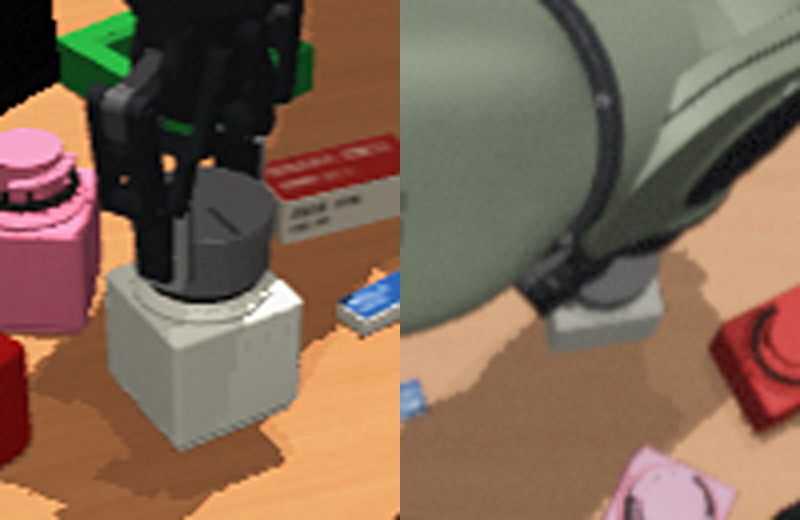

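The lift works: the jar hangs level from its cap, well clear of the red and pink jars. Now I carry it over the pocket.

>>> apply_moves --steps '[{"xyz": [0, 0, 1.5], "delta_rot": [0, 0, 0], "claw": 0.4}, {"xyz": [0, 0, 2], "delta_rot": [0, 0, 0], "claw": 0.4}, {"xyz": [0, 0.5, 1.5], "delta_rot": [0, 0, 0], "claw": 0.4}, {"xyz": [-0.2, 1.2, 0], "delta_rot": [0, 0, 0.01], "claw": 0.4}, {"xyz": [-0.4, 2.2, 0], "delta_rot": [0, 0, 0.01], "claw": 0.4}]'

```text
time_s: 5.98
eef_pos: [0.532, -0.3353, 0.1549]
tool_rot: [2.933, 1.121, 0.0]
contact_force: [0.6, -0.2, -5.6]
grip_width: 0.673
grip_force: 87.2
```

>>> apply_moves --steps '[{"xyz": [-0.5, 2.8, 0], "delta_rot": [0, 0, 0.01], "claw": 0.4}, {"xyz": [-0.5, 3, 0], "delta_rot": [0, 0, 0.01], "claw": 0.4}, {"xyz": [-0.5, 3, 0], "delta_rot": [0, 0, 0.01], "claw": 0.4}, {"xyz": [-0.5, 3, 0], "delta_rot": [0, 0, 0.01], "claw": 0.4}, {"xyz": [-0.5, 2.8, 0], "delta_rot": [0, 0, 0.01], "claw": 0.4}]'

```text
time_s: 6.4
eef_pos: [0.5068, -0.1861, 0.1544]
tool_rot: [-2.904, -1.198, -0.0]
contact_force: [1.4, -0.8, -6.3]
grip_width: 0.676
grip_force: 87.1
```

>>> apply_moves --steps '[{"xyz": [-0.4, 2.4, 0], "delta_rot": [0, 0, 0.017], "claw": 0.4}, {"xyz": [-0.3, 1.7, 0], "delta_rot": [0, 0, 0], "claw": 0.4}, {"xyz": [-0.1, 1.2, 0], "delta_rot": [0, 0, 0], "claw": 0.4}, {"xyz": [-0.1, 0.5, 0], "delta_rot": [0, 0, 0], "claw": 0.4}, {"xyz": [0, 0, 0], "delta_rot": [0, 0, 0], "claw": 0.4}]'

```text
time_s: 6.82
eef_pos: [0.4984, -0.1295, 0.1543]
tool_rot: [-2.894, -1.223, -0.0]
contact_force: [-0.8, -0.2, -4.0]
grip_width: 0.673
grip_force: 87.1
```

>>> apply_moves --steps '[{"xyz": [0, 0, 0], "delta_rot": [0, 0, 0], "claw": 0.4}, {"xyz": [0, 0, -1], "delta_rot": [0, 0, 0], "claw": 0.4}, {"xyz": [0, 0, -1], "delta_rot": [0, 0, 0], "claw": 0.4}, {"xyz": [0, 0, 0], "delta_rot": [0, 0, 0], "claw": 0.4}, {"xyz": [0, 0, 0], "delta_rot": [0, 0, 0], "claw": 0.4}]'

```text
time_s: 7.23
eef_pos: [0.4981, -0.1312, 0.1342]
tool_rot: [-2.895, -1.22, 0.001]
contact_force: [-0.0, -0.2, -3.9]
grip_width: 0.678
grip_force: 87.1
```

```bash
python3 - <<'E'
from rig import bot
from h import *
o=[]
for n in("side","top"):
    r=bot.snapshot(n);i=r["image"]
    c=proj(r["K"],r["camera_from_world"],[.499,-.131,.06])[0].astype(int);print(n,c)
    o.append(cv2.resize(i[c[1]-65:c[1]+65,c[0]-50:c[0]+50],(400,520),interpolation=cv2.INTER_CUBIC))
cv2.imwrite("pics/over.png",np.hstack(o)[:,:,::-1])
s=bot.get_state();print({k:np.round(s[k],3).tolist() for k in("qpos","eef_pos","tool_rot","contact_force","torque","grip_width")})
E
```

```text
side [418 197]
top [246 163]
{'qpos': [0.001, 0.798, 0.364, 1.824, -0.465, 0.604, -0.121], 'eef_pos': [0.498, -0.131, 0.135], 'tool_rot': [2.894, 1.22, 0.0], 'contact_force': [0.513, -0.344, -4.914], 'torque': [-0.05, -0.011, 0.003], 'grip_width': 0.678}
```

View pics/over.png

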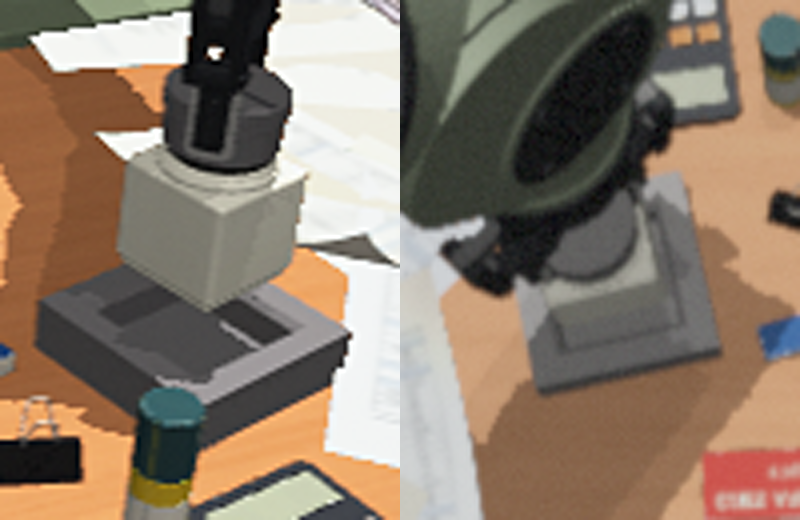

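The jar hangs square over the grey brace in both views. I'll lower it in small steps while watching the force.

>>> apply_moves --steps '[{"xyz": [0, 0, -1], "delta_rot": [0, 0, 0], "claw": 0.4}, {"xyz": [0, 0, -0.8], "delta_rot": [0, 0, 0], "claw": 0.4}, {"xyz": [0, 0, -0.6], "delta_rot": [0, 0, 0], "claw": 0.4}, {"xyz": [0, 0, -0.5], "delta_rot": [0, 0, 0], "claw": 0.4}, {"xyz": [0, 0, 0], "delta_rot": [0, 0, 0], "claw": 0.4}]'

```text
time_s: 7.75
eef_pos: [0.498, -0.1302, 0.1045]
tool_rot: [-2.894, -1.221, 0.001]
contact_force: [-0.5, 0.7, -4.9]
grip_width: 0.672
grip_force: 87.1
```

>>> apply_moves --steps '[{"xyz": [0, 0, -0.4], "delta_rot": [0, 0, 0], "claw": 0.4}, {"xyz": [0, 0, -0.4], "delta_rot": [0, 0, 0], "claw": 0.4}, {"xyz": [0, 0, 0], "delta_rot": [0, 0, 0], "claw": 0.4}]'

```text
time_s: 8.0
eef_pos: [0.4981, -0.1301, 0.0967]
tool_rot: [-2.894, -1.222, 0.001]
contact_force: [-0.4, 0.2, -5.0]
grip_width: 0.675
grip_force: 87.1
```

Inside the mouth with no contact; I continue down.

>>> apply_moves --steps '[{"xyz": [0, 0, -0.4], "delta_rot": [0, 0, 0], "claw": 0.4}, {"xyz": [0, 0, -0.4], "delta_rot": [0, 0, 0], "claw": 0.4}, {"xyz": [0, 0, -0.2], "delta_rot": [0, 0, 0], "claw": 0.4}, {"xyz": [0, 0, 0], "delta_rot": [0, 0, 0], "claw": 0.4}]'

```text
time_s: 8.33
eef_pos: [0.4981, -0.1302, 0.0868]
tool_rot: [-2.894, -1.221, 0.001]
contact_force: [0.7, 1.1, -5.6]
grip_width: 0.675
grip_force: 87.1
```

>>> apply_moves --steps '[{"xyz": [0, 0, -0.2], "delta_rot": [0, 0, 0], "claw": 0.4}, {"xyz": [0, 0, -0.1], "delta_rot": [0, 0, 0], "claw": 0.4}, {"xyz": [0, 0, 0], "delta_rot": [0, 0, 0], "claw": 0.4}]'

```text
time_s: 8.58
eef_pos: [0.4984, -0.1303, 0.0844]
tool_rot: [2.894, 1.221, 0.0]
contact_force: [0.7, 0.2, -1.6]
grip_width: 0.674
grip_force: 87.7
```

>>> apply_moves --steps '[{"xyz": [0, 0, -0.1], "delta_rot": [0, 0, 0], "claw": 0.4}, {"xyz": [0, 0, 0], "delta_rot": [0, 0, 0], "claw": 0.4}, {"xyz": [0, 0, 0], "delta_rot": [0, 0, 0.06], "claw": 0.4}, {"xyz": [0, 0, 0], "delta_rot": [0, 0, 0.08], "claw": 0.4}, {"xyz": [0, 0, 0], "delta_rot": [0, 0, 0.08], "claw": 0.4}]'

```text
time_s: 9.0
eef_pos: [0.499, -0.1305, 0.0841]
tool_rot: [2.739, 1.535, 0.002]
contact_force: [0.6, 0.2, 13.3]
grip_width: 0.673
grip_force: 88.7
```

```bash
cat > st.py <<'E'
from rig import bot
import numpy as np
s=bot.get_state();print({k:np.round(s[k],3).tolist() for k in("time_s","qpos","eef_pos","tool_rot","contact_force","torque","grip_width")})
n=np.array(s["tool_rot"][:2]);n/=np.linalg.norm(n);y=2*n[1]*n-[0,1];print("tool y deg",np.degrees(np.arctan2(y[1],y[0])))
E
python3 st.py
```

```text
{'time_s': 9.0, 'qpos': [0.065, 0.87, 0.242, 1.859, -0.424, 0.46, 0.057], 'eef_pos': [0.499, -0.131, 0.084], 'tool_rot': [2.739, 1.535, 0.002], 'contact_force': [0.62, 0.231, 13.32], 'torque': [0.045, 0.131, -0.403], 'grip_width': 0.673}
tool y deg -31.449092782127593
```

>>> apply_moves --steps '[{"xyz": [0, 0, 0.05], "delta_rot": [0, 0, 0.1], "claw": 0.4}, {"xyz": [0, 0, 0], "delta_rot": [0, 0, 0.1], "claw": 0.4}, {"xyz": [0, 0, 0], "delta_rot": [0, 0, 0.1], "claw": 0.4}, {"xyz": [0, 0, 0], "delta_rot": [0, 0, 0.1], "claw": 0.4}, {"xyz": [0, 0, 0], "delta_rot": [0, 0, 0.1], "claw": 0.4}]'

```text
time_s: 9.42
eef_pos: [0.4991, -0.1307, 0.0843]
tool_rot: [2.272, 2.166, 0.002]
contact_force: [2.6, -1.6, 1.9]
grip_width: 0.671
grip_force: 87.6
```

>>> apply_moves --steps '[{"xyz": [0, 0, 0], "delta_rot": [0, 0, 0.1], "claw": 0.4}, {"xyz": [0, 0, 0], "delta_rot": [0, 0, 0.1], "claw": 0.4}, {"xyz": [0, 0, 0], "delta_rot": [0, 0, 0.1], "claw": 0.4}, {"xyz": [0, 0, 0], "delta_rot": [0, 0, 0.1], "claw": 0.4}, {"xyz": [0, 0, 0], "delta_rot": [0, 0, 0.1], "claw": 0.4}]'

```text
time_s: 9.83
eef_pos: [0.4992, -0.1306, 0.0843]
tool_rot: [1.666, 2.661, 0.001]
contact_force: [3.4, -1.3, 1.9]
grip_width: 0.674
grip_force: 87.6
```

```bash
python3 st.py
```

```text
{'time_s': 9.833, 'qpos': [0.189, 0.852, 0.008, 1.855, -0.014, 0.433, 0.66], 'eef_pos': [0.499, -0.131, 0.084], 'tool_rot': [1.666, 2.661, 0.001], 'contact_force': [3.365, -1.335, 1.869], 'torque': [-0.19, -0.585, -0.313], 'grip_width': 0.674}
tool y deg 25.911562946626187
```

>>> apply_moves --steps '[{"xyz": [0, 0, 0], "delta_rot": [0, 0, 0.1], "claw": 0.4}, {"xyz": [0, 0, 0], "delta_rot": [0, 0, 0.1], "claw": 0.4}, {"xyz": [0, 0, 0], "delta_rot": [0, 0, 0.1], "claw": 0.4}, {"xyz": [0, 0, 0], "delta_rot": [0, 0, 0.1], "claw": 0.4}, {"xyz": [0, 0, 0], "delta_rot": [0, 0, 0.1], "claw": 0.4}]'

```text
time_s: 10.25
eef_pos: [0.4992, -0.1305, 0.0843]
tool_rot: [0.955, 2.99, 0.0]
contact_force: [3.0, 0.5, 2.5]
grip_width: 0.673
grip_force: 87.6
```

>>> apply_moves --steps '[{"xyz": [0, 0, 0], "delta_rot": [0, 0, 0.1], "claw": 0.4}, {"xyz": [0, 0, 0], "delta_rot": [0, 0, 0.1], "claw": 0.4}, {"xyz": [0, 0, 0], "delta_rot": [0, 0, 0.1], "claw": 0.4}, {"xyz": [0, 0, 0], "delta_rot": [0, 0, 0.1], "claw": 0.4}, {"xyz": [0, 0, 0], "delta_rot": [0, 0, 0.1], "claw": 0.4}]'

```text
time_s: 10.67
eef_pos: [0.4992, -0.1304, 0.0843]
tool_rot: [0.186, 3.134, -0.001]
contact_force: [2.6, 0.2, 2.2]
grip_width: 0.673
grip_force: 87.6
```

```bash
python3 st.py
```

```text
{'time_s': 10.667, 'qpos': [0.319, 0.856, -0.232, 1.851, 0.388, 0.477, 1.27], 'eef_pos': [0.499, -0.13, 0.084], 'tool_rot': [0.186, 3.134, -0.001], 'contact_force': [2.563, 0.208, 2.207], 'torque': [0.031, -0.577, -0.329], 'grip_width': 0.673}
tool y deg 83.2086081757583
```

>>> apply_moves --steps '[{"xyz": [0, 0, 0], "delta_rot": [0, 0, 0.1], "claw": 0.4}, {"xyz": [0, 0, 0], "delta_rot": [0, 0, 0.1], "claw": 0.4}, {"xyz": [0, 0, 0], "delta_rot": [0, 0, 0.1], "claw": 0.4}, {"xyz": [0, 0, 0], "delta_rot": [0, 0, 0.04], "claw": 0.4}, {"xyz": [0, 0, 0], "delta_rot": [0, 0, 0], "claw": 0.4}]'

```text
time_s: 11.08
eef_pos: [0.4991, -0.1304, 0.0842]
tool_rot: [-0.343, 3.121, -0.001]
contact_force: [3.1, -0.5, 5.8]
grip_width: 0.669
grip_force: 87.8
```

```bash
python3 st.py
```

```text
{'time_s': 11.083, 'qpos': [0.366, 0.864, -0.319, 1.849, 0.512, 0.509, 1.489], 'eef_pos': [0.499, -0.13, 0.084], 'tool_rot': [-0.343, 3.121, -0.001], 'contact_force': [3.053, -0.519, 5.771], 'torque': [-0.044, -0.595, -0.193], 'grip_width': 0.669}
tool y deg 102.53135931554839
```

>>> apply_moves --steps '[{"xyz": [0, 0, 0], "delta_rot": [0, 0, -0.05], "claw": 0.4}, {"xyz": [0, 0, 0], "delta_rot": [0, 0, -0.04], "claw": 0.4}, {"xyz": [0, 0, 0], "delta_rot": [0, 0, 0], "claw": 0.4}]'

```text
time_s: 11.33
eef_pos: [0.4985, -0.1304, 0.0842]
tool_rot: [-0.192, 3.135, -0.001]
contact_force: [0.5, -0.2, 6.7]
grip_width: 0.667
grip_force: 88.2
```

```bash
python3 st.py
```

```text
{'time_s': 11.333, 'qpos': [0.352, 0.861, -0.294, 1.85, 0.477, 0.499, 1.425], 'eef_pos': [0.499, -0.13, 0.084], 'tool_rot': [-0.192, 3.135, -0.001], 'contact_force': [0.488, -0.215, 6.659], 'torque': [0.096, -0.025, -0.013], 'grip_width': 0.667}
tool y deg 97.01005300642723
```

>>> apply_moves --steps '[{"xyz": [0, 0, 0.2], "delta_rot": [0, 0, 0], "claw": 0.4}, {"xyz": [0, 0, 0.2], "delta_rot": [0, 0, 0], "claw": 0.4}, {"xyz": [0, 0, 0.2], "delta_rot": [0, 0, 0], "claw": 0.4}, {"xyz": [0, 0, 0], "delta_rot": [0, 0, 0], "claw": 0.4}]'

```text
time_s: 11.67
eef_pos: [0.4983, -0.1303, 0.0901]
tool_rot: [-0.199, 3.135, -0.0]
contact_force: [-0.1, 1.4, -1.6]
grip_width: 0.669
grip_force: 87.7
```

```bash
python3 st.py
```

```text
{'time_s': 11.667, 'qpos': [0.357, 0.851, -0.303, 1.847, 0.473, 0.515, 1.433], 'eef_pos': [0.498, -0.13, 0.09], 'tool_rot': [-0.199, 3.135, -0.0], 'contact_force': [-0.149, 1.413, -1.568], 'torque': [-0.018, -0.029, 0.001], 'grip_width': 0.669}
tool y deg 97.2584189144266
```

>>> apply_moves --steps '[{"xyz": [0, 0, 0.5], "delta_rot": [0, 0, 0], "claw": 0.4}, {"xyz": [0, 0, 0.5], "delta_rot": [0, 0, 0], "claw": 0.4}, {"xyz": [0, 0, 0.6], "delta_rot": [0, 0, 0], "claw": 0.4}, {"xyz": [0, 0, 0.6], "delta_rot": [0, 0, 0], "claw": 0.4}, {"xyz": [0, 0, 0.4], "delta_rot": [0, 0, 0], "claw": 0.4}]'

```text
time_s: 12.08
eef_pos: [0.4984, -0.1302, 0.1167]
tool_rot: [-0.199, 3.135, -0.0]
contact_force: [-0.2, 0.8, -0.4]
grip_width: 0.672
grip_force: 87.7
```

>>> apply_moves --steps '[{"xyz": [0, 0, 0], "delta_rot": [0, 0, 0], "claw": 0.4}, {"xyz": [0, 0, 0], "delta_rot": [0, 0, 0], "claw": 0.4}, {"xyz": [0, 0, 0], "delta_rot": [0, 0, 0], "claw": 0.4}]'

```text
time_s: 12.33
eef_pos: [0.4981, -0.1302, 0.1156]
tool_rot: [0.2, -3.135, 0.0]
contact_force: [-0.1, -0.4, 0.4]
grip_width: 0.669
grip_force: 87.7
```

```bash
python3 st.py; python3 - <<'E'
from rig import bot
from h import *
o=[]
for n in("side","top"):
    r=bot.snapshot(n);i=r["image"]
    c=proj(r["K"],r["camera_from_world"],[.499,-.131,.08])[0].astype(int)
    o.append(cv2.resize(i[c[1]-65:c[1]+65,c[0]-50:c[0]+50],(400,520),interpolation=cv2.INTER_CUBIC))
cv2.imwrite("pics/end.png",np.hstack(o)[:,:,::-1])
E
```

```text
{'time_s': 12.333, 'qpos': [0.374, 0.809, -0.334, 1.829, 0.448, 0.579, 1.455], 'eef_pos': [0.498, -0.13, 0.116], 'tool_rot': [0.2, -3.135, 0.0], 'contact_force': [-0.116, -0.368, 0.445], 'torque': [-0.013, 0.036, -0.035], 'grip_width': 0.669}
tool y deg 97.28552469250252
```

View pics/end.png

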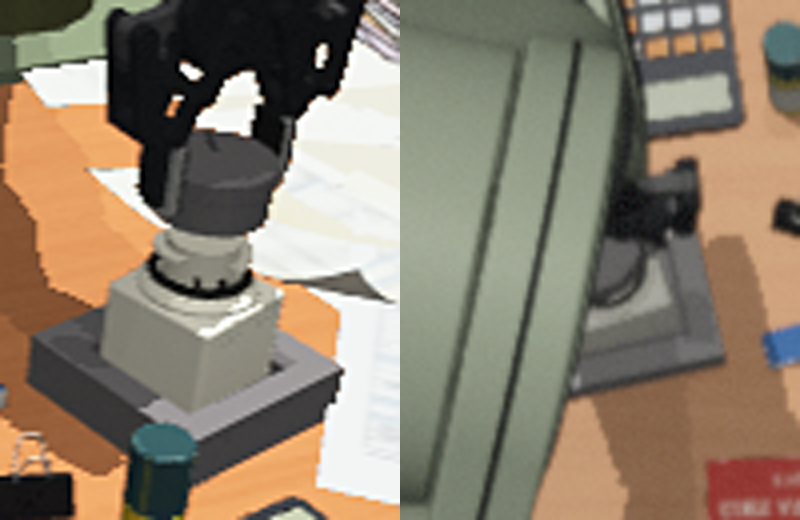

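The last picture shows the jar seated in the grey brace with its neck bare. The cap is held level about 1.5 cm above the neck.

```bash
python3 -c "
from rig import bot
print(bot.close_job())"
```

```text
the job is handed in; nothing more can be done
None
```

The job is handed in at about 12 s of robot time: the jar is seated in the grey brace, and its cap is unscrewed and held level in the gripper about 1.5 cm above the neck.

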